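# Hold a warmed sample tube up to the bar-code scanner

### The arm

A 6-joint arm with a two-finger parallel gripper is mounted at the origin on the work surface. World frame = base frame: x ahead of the robot, y to its left, z up, the work surface at z = 0. Lengths are in m, angles in rad, forces in N, time in s.
With the tool pointing down it reaches from about 0.225 to 0.875 m from the base axis. Payload 3.4 kg.
Tool frame: the origin (TCP) lies at the very end of the fingers, on their centre line; the grasp point (between the pads) lies behind it (manip.grasp_offset is the z of the grasp point in the tool frame, in m); z points along the fingers, y is the line along which they close (so a half turn about z gives the same grasp; the last joint's range is limited). The gripper opens to 85 mm and grips with 20 to 120 N. Pads are 22 mm wide; open, the fingers measure 114 mm over their backs; the gripper's body (76 mm by 85 mm) begins 54 mm behind the grasp point. The pads swing forward as they close: fully open they stand 13 mm farther back than shut.
Start: joints at [1.05, 0.276, 1.505, -0, 1.361, -0.121], TCP at [0.224, 0.53, 0.231] pointing down, gripper open.
Joint ranges: [-2.89, 2.89], [-0.75, 2.08], [0.22, 2.7], [-1.18, 4.32], [0.11, 2.71], [-2.7, 2.7]. Speed limits (rad/s): [2.57, 2.57, 3.14, 3.14, 3.14, 3.14].

### API

Orientations are given as a unit quaternion [w, x, y, z].
In Python, from rig import manip gives the robot as it stands.
- The arm moves only by the shell command python3 -m pendant 'ROWS' [FORCE]. ROWS is JSON, a list of rows, each an object of numbers: "dx", "dy", "dz": the shift along the tool's x, y, z in m; "rx", "ry", "rz": the turn, a rotation vector about the tool's x, y, z in degrees; "hand": the finger opening in m, from 0 to 0.0854. In form: [{"dx": .., "dy": .., "dz": .., "rx": .., "ry": .., "rz": .., "hand": ..}, ...]. A call has 1 to 12 rows; each row shifts and turns the commanded pose from where the row before left it, along the tool's axes as they then stand; what a row does not reach is not made up. A row lasts 1/12 s, in which the tool goes at most 41.7 mm and 7.16 degrees, less where a joint would pass 70% of its speed; a pose out of reach is approached as far as the arm can. A call is refused whole if a number of a shift passes 0.0417 or a number of a turn 7.16, either way. A call with a gripper value outside its range is refused whole. The fingers move at their own pace and stop on an object; FORCE is the grip in N (left out, the last holds). Time passes only in rows, so rows that do not move let the fingers close. It gives the time, the measured TCP pose, the force, the opening and the grip force at its end, in the units of the state.
- manip.get_state(): the state, without advancing time (a new reading comes with each control period).
- manip.get_image(name): name is "side" or "top"; returns a dict with "frame" (420x560x3 uint8, red, green, blue), "fx", "fy", "cx", "cy" (pixels), "position" and "attitude" of the camera in the world. Camera axes: x right, y up, looking along -z (the intrinsics and any distortion apply to the point x, -y, -z); pixel columns grow to the right and rows downward; lengths in m; the calibration is good to about 2 mm. A picture is of the moment at which its call begins. There is no depth.
- manip.sign_off(): hands the job in; it is judged then, once.
The state is a dict: "clock": time; "qpos": joint angles; "qd": joint speeds; "effort": joint torques, N m; "position": TCP position; "ee_rot": TCP orientation; "contact_force": force on the tool from outside, world axes, zero at the start; "moment": the same for the moment, N m; "width": finger opening in m; "gripper_force": force on a finger pad.
Only numpy, scipy, OpenCV 4.12 (cv2) and the standard library are available. Lean on these libraries where they do the work, as an engineer would, in place of code of your own. Each camera call takes 0.05 s, during which the arm holds its last target. There are 200 camera calls.

### The job

Lift the clear cover off the dry block heater by its knob and set it down, knob up, on the middle of the green bench mat; do not let it fall. Then draw the orange-capped tube out of the heater and hold it upright in the air in front of the bar-code scanner, with its label squarely facing the window, level with the middle of the window and about 10 cm from the glass: the program finishes while still holding it there, steady. Leave the blue-capped tubes in their wells and the other things on the bench where they are, and do not touch the scanner.

Things in the scene. Friction and masses are not known exactly. Their poses are not given: they have to be found in the camera images.
- heater: white dry block heater, fixed; origin on the bench under its well block's middle. Housing x -130 (panel) to +75, y -110 to +110, 85 mm high. Aluminium block 99 x 165 mm, top at z 90 mm; eight wells 17.5 mm wide, 42 deep, at x -27 and +27, y -60, -20, +20, +60 mm. Tubes stand in four of them, which in which changes: foot at z 48, cap top at z 153 mm
- cover: loose clear hood, 120 (x) x 180 (y) x 80 mm high, walls 4 mm, open below, about 0.25 kg; origin at the centre of its lower rim, z up. It stands on the heater's deck (z 85 mm) over the block and the tubes, whose caps end 153 mm above the bench: lift it over 70 mm before moving it sideways. No latch or hinge
- cover_knob: round black knob fixed in the middle of the cover's top, 30 mm across and 29 mm tall (the lowest 8 mm is a 20 mm neck); origin at its foot, on the cover's top surface (80 mm above the cover's rim), z up
- mat: green bench mat, 180 (x) x 230 (y) x 2 mm thick, fixed; origin under its centre on the bench; the cover goes here, its centre over the mat's centre
- tube_orange: pale round tube, 16 mm across, 105 mm tall, ORANGE flip cap 20 mm across from 85 to 105 mm; about 22 g; origin at the centre of its foot, z up. +x points out of the middle of its white bar-code label (110 degrees wide, 45 to 79 mm up). A thumb tab, 8 mm wide, 3 thick, juts 7.5 mm from the cap's top edge to +x, right above the label: close the fingers across it (along the tube's y), on the cap
- tube_orange_label (a point): middle of the label's face on tube_orange: 8.5 mm out from the tube's axis to its +x, 62 mm above its foot; axes as tube_orange's
- tube_blue1: a sample tube like tube_orange in every size, but with a BLUE flip cap; it stands in another well of the heater and stays there
- tube_blue2: a sample tube like tube_orange in every size, but with a BLUE flip cap; it stands in another well of the heater and stays there
- tube_blue3: a sample tube like tube_orange in every size, but with a BLUE flip cap; it stands in another well of the heater and stays there
- scanner: hands-free bar-code scanner, fixed: round black foot 104 mm across, stem, and a dark head 62 deep (x) x 84 wide (y) x 100 mm high, from 100 to 200 mm above the bench; origin on the bench under the head's centre; its red window looks along its own -x; a green lamp on the head's top sits nearer the window side
- scanner_window (a point): centre of the scanner's window glass, 32.5 mm to the -x of the scanner's origin and 150 mm above the bench; axes as the scanner's: the window looks along -x, z is up
- sanitiser: pink sanitiser bottle with white cap, 52 x 84 x 172 mm tall, loose; origin under its centre; bystander
- timer: white bench timer lying flat, 62 x 70 x 16 mm, loose; origin under its centre; bystander
- marker: black marker pen lying flat along its x, 125 mm long, 13 mm thick, loose; origin under its middle; bystander
- cassette1: white test cassette lying flat, 70 x 20 x 5 mm, loose; origin under its centre; bystander
- cassette2: as cassette1; bystander
There are look-alikes about, which are no part of the job. Of the things that look like the scanner, the larger one is meant.

How it is judged:
By the outcome, as a careful person would: the job done as asked, in the order asked, and still so for the second after the job is handed in, while the arm keeps its last pose, push and grip.
It also fails if it takes over 58 s, if anything falls off the work surface, if the arm or the gripper's body presses on something with over 40 N, if the wrist force passes 120 N, or if a joint passes its speed limit or range.

## Working session

There is one attempt and no reset: what is moved stays moved. The work goes in short steps, Python scripts to look and compute and a shell command to move; the robot and the scene stay as the last step left them, time stands still between calls to the robot, and variables do not carry over. Pictures are saved under pics/ and viewed, at most 10 in all, crops included, and the job is handed in when it is done.

```bash
mkdir -p pics; ls; cat > h.py <<'E'
import numpy as np, cv2
from scipy.spatial.transform import Rotation as R
from rig import manip
def cam(n):
    im=manip.get_image(n); return im
def rot(q): return R.from_quat([q[1],q[2],q[3],q[0]]).as_matrix()
def ray(im,u,v):
    d=np.array([(u-im["cx"])/im["fx"],-(v-im["cy"])/im["fy"],-1.])
    A=np.array(im["attitude"]); M=A if A.shape==(3,3) else rot(A)
    return np.array(im["position"]),M@d
def plane(im,u,v,z):
    p,d=ray(im,u,v); return p+d*(z-p[2])/d[2]
def proj(im,P):
    A=np.array(im["attitude"]); M=A if A.shape==(3,3) else rot(A)
    c=M.T@(np.array(P)-im["position"]); return im["cx"]+im["fx"]*c[0]/-c[2], im["cy"]-im["fy"]*c[1]/-c[2]
E
python3 - <<'E'
from h import *
import pickle
for n in("side","top"):
    im=cam(n); pickle.dump(im,open(n+"0.pkl","wb"))
    print(n,{k:v for k,v in im.items() if k!="frame"})
    cv2.imwrite(f"pics/{n}0.png",cv2.resize(im["frame"][:,:,::-1],(800,600),interpolation=cv2.INTER_CUBIC))
print(manip.get_state(),manip.grasp_offset)
E
```

```text
pics
side {'fx': 401.3373080582658, 'fy': 401.3373080582658, 'cx': 282.71384729810313, 'cy': 214.40877360880464, 'position': array([0.46161711, 0.60819319, 0.85830847]), 'attitude': array([-0.02433067, -0.0059354 ,  0.3253212 ,  0.94527187])}
top {'fx': 381.2566535916376, 'fy': 381.2566535916376, 'cx': 275.933515282073, 'cy': 211.1786216225296, 'position': array([0.30277696, 0.04112781, 1.15517128]), 'attitude': array([ 0.71555144,  0.05214303, -0.07038101, -0.69304672])}
{'clock': 0.1, 'qpos': array([ 1.05001763e+00,  2.76516469e-01,  1.50601076e+00,  1.25569666e-05,
        1.36072758e+00, -1.20993544e-01]), 'qd': array([-1.33761233e-03, -1.83445311e-03, -2.04616839e-03,  3.96208251e-04,
        2.12890332e-03, -9.56200912e-05]), 'effort': array([ 1.24582944e-03, -4.17704308e+01, -2.46404976e+01, -2.21106734e-04,
        5.80680746e-03,  3.28708623e-06]), 'position': array([0.22355693, 0.52923699, 0.23053326]), 'ee_rot': array([-2.67954915e-04,  1.98565268e-01,  9.80087314e-01, -7.86722180e-04]), 'contact_force': array([-0.52402258, -0.55637065,  0.68299984]), 'moment': array([-0.03089518,  0.02894283, -0.05072667]), 'gripper_force': 0.0, 'width': 0.08520397345342684} -0.0187
```

View pics/top0.png

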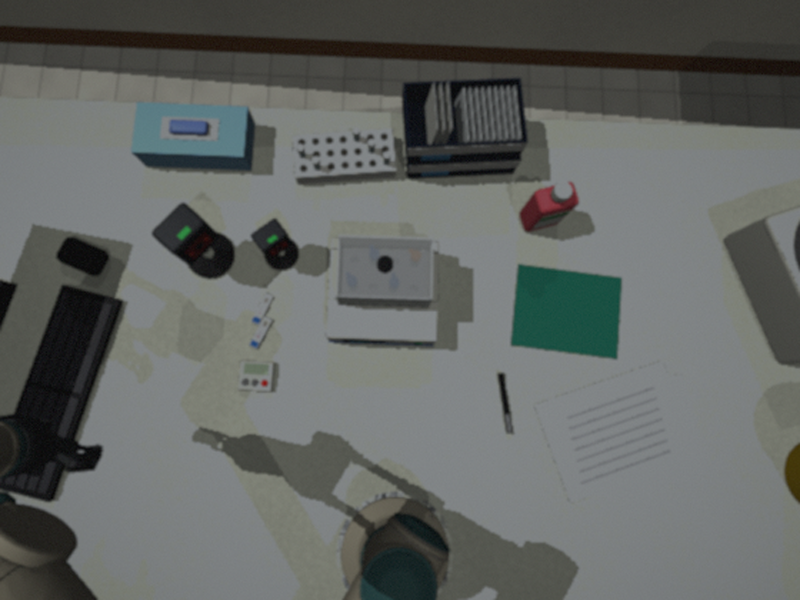

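View pics/side0.png

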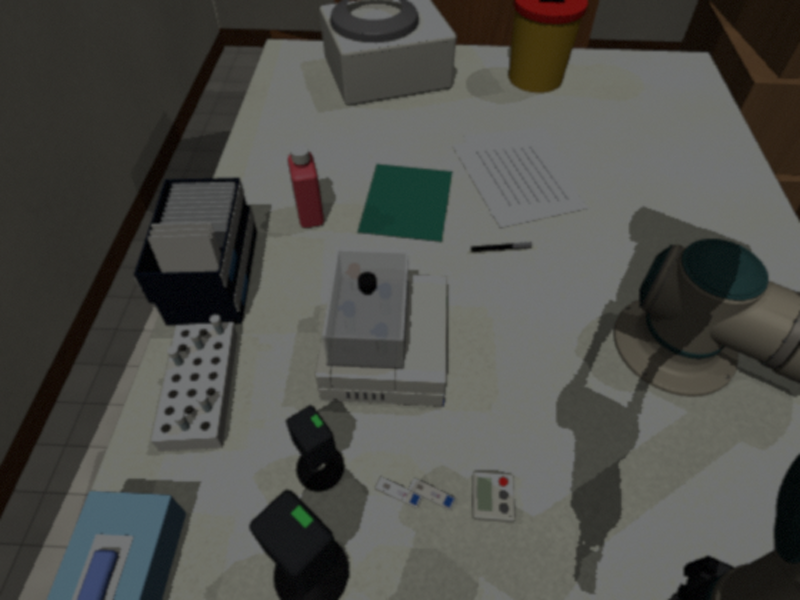

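The top view shows the hood and knob at (385,264), with an orange blob under the hood at (413,256). The mat is at (567,311). There are two scanner-like things: a big one at (188,235) and a small one at (272,240). The big one fits "larger", and its red window faces down-right in the image. In the side view, the knob is at (367,283), orange at (353,270), and the big scanner head at (292,532).

```bash
cat > m.py <<'E'
from h import *
import pickle
I={n:pickle.load(open(n+"0.pkl","rb")) for n in("side","top")}
S=1.4286
def blob(im,lo,hi,near,r=45):
    hsv=cv2.cvtColor(im["frame"],cv2.COLOR_RGB2HSV); m=cv2.inRange(hsv,lo,hi)
    k=np.zeros_like(m); cv2.circle(k,(int(near[0]/S),int(near[1]/S)),r,255,-1); m&=k
    c=max(cv2.findContours(m,0,2)[0],key=cv2.contourArea); M=cv2.moments(c)
    return c,np.array([M["m10"]/M["m00"],M["m01"]/M["m00"]]),M["m00"]
def tri(a,b):
    p,d=ray(I["top"],*a);q,e=ray(I["side"],*b)
    s=np.linalg.lstsq(np.c_[d,-e],q-p,rcond=None)[0]; A=p+d*s[0];B=q+e*s[1]
    return (A+B)/2,np.linalg.norm(A-B)
G=((35,80,30),(95,255,255))
c={n:blob(I[n],*G,p,75) for n,p in(("top",(567,311)),("side",(406,200)))}
for n in c:
    rc=cv2.boxPoints(cv2.minAreaRect(c[n][0])); ap=cv2.approxPolyDP(c[n][0],5,True)[:,0]
    P=np.array([plane(I[n],*p,.002) for p in ap]); print("mat",n,P[:,:2].round(4).tolist(),P.mean(0).round(4))
L=((40,120,80),(80,255,255))
for nm,a,b in(("big",(184,233),(302,517)),("small",(272,239),(317,421))):
    x=blob(I["top"],*L,a,12)[1];y=blob(I["side"],*L,b,15)[1];print("lamp",nm,x*S,y*S,tri(x,y))
K=((0,0,0),(180,255,45))
x=blob(I["top"],*K,(385,264),10);y=blob(I["side"],*K,(367,283),11)
print("knob",x[1]*S,y[1]*S,x[2],y[2],tri(x[1],y[1]))
f=I["top"]["frame"]
a=cv2.resize(f[130:210,95:235][:, :, ::-1],(700,400),interpolation=cv2.INTER_CUBIC)
b=cv2.resize(f[155:250,220:320][:, :, ::-1],(421,400),interpolation=cv2.INTER_CUBIC)
cv2.imwrite("pics/cr1.png",cv2.resize(cv2.convertScaleAbs(np.hstack([a,b]),alpha=1.8),(800,286)))
g=I["side"]["frame"]
cv2.imwrite("pics/cr2.png",cv2.convertScaleAbs(cv2.resize(g[165:420,165:325][:, :, ::-1],(376,600),interpolation=cv2.INTER_CUBIC),alpha=1.8))
E
python3 m.py
```

```text
mat top [[0.5947, -0.2557], [0.4218, -0.2417], [0.4045, -0.4628], [0.5739, -0.4793]] [ 0.4987 -0.3599  0.002 ]
mat side [[0.5748, -0.4788], [0.5968, -0.2588], [0.4246, -0.2387], [0.4039, -0.457]] [ 0.5    -0.3583  0.002 ]
lamp big [183.4858125 232.29036  ] [301.55299227 515.9798011 ] (array([0.58455253, 0.4019262 , 0.20028707]), np.float64(0.000564815327527912))
lamp small [271.61418378 238.1       ] [316.20651837 420.36797959] (array([0.59570195, 0.25542182, 0.14460097]), np.float64(0.0002778432982784543))
knob [384.2934 263.5767] [366.81619861 282.60320486] 64.0 144.0 (array([0.54398083, 0.03871488, 0.1834722 ]), np.float64(0.00040423740740423025))
```

View pics/cr1.png

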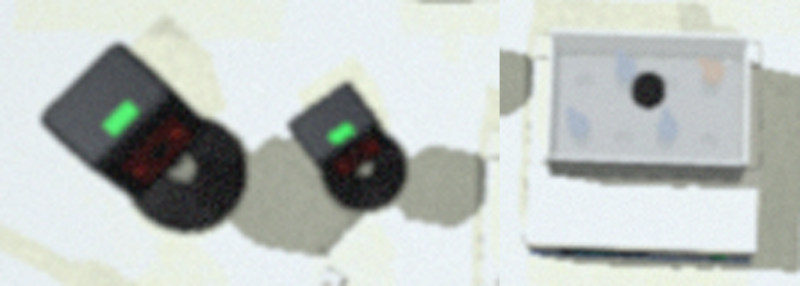

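View pics/cr2.png

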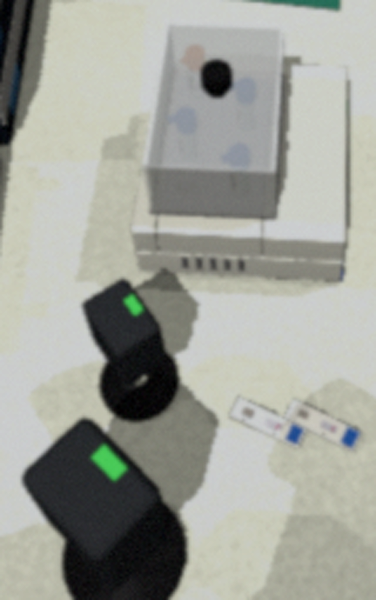

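Both crops confirm it. The left scanner is larger, with its lamp at z 0.200 against 0.145 for the look-alike, which is too low. Its red window faces the lower right of the top view. The knob is at (0.544, 0.039), height centre 0.183, which agrees with the 165–194 mm given. Next I'll get the yaws and the first move.

```bash
cat >> h.py <<'E'
def go(p,ydeg=None):
    """tool-frame shift to reach p, and rz to bring closing line to angle ydeg (deg, mod 180)"""
    s=manip.get_state(); M=rot(s["ee_rot"]); 
    print("t %.2f pos"%s["clock"],np.round(s["position"],4),"tilt z",M[:,2].round(4),"closing",round(float(np.degrees(np.arctan2(M[1,1],M[0,1]))),2),"w %.4f gf %.1f"%(s["width"],s["gripper_force"]),"F",np.round(s["contact_force"],1),"q6 %.2f"%s["qpos"][5])
    print("shift mm",(M.T@(np.array(p)-s["position"])*1000).round(1))
    if ydeg is not None:
        d=(ydeg-np.degrees(np.arctan2(M[1,1],M[0,1]))+90)%180-90; print("rz",round(-d,2))
E
cat > m2.py <<'E'
from m import *
print('---')
def fit(n,pts,z,mask,w=3):
    # fit line to mask boundary near segment pts (view coords), return world yaw on plane z
    c=np.vstack([q[:,0] for q in cv2.findContours(mask,0,1)[0]]).astype(float)
    a,b=np.array(pts,float)/S; t=(b-a)/np.linalg.norm(b-a); r=c-a
    u=r@t; v=r@[-t[1],t[0]]; L=np.linalg.norm(b-a)
    k=c[(u>.12*L)&(u<.88*L)&(abs(v)<w)].astype(np.float32)
    vx,vy,x,y=cv2.fitLine(k,cv2.DIST_HUBER,0,.01,.01).ravel()
    P=plane(I[n],x-10*vx,y-10*vy,z);Q=plane(I[n],x+10*vx,y+10*vy,z); d=(Q-P)[:2]
    return len(k),plane(I[n],x,y,z)[:2].round(4),round(float(np.degrees(np.arctan2(d[1],d[0]))),2)
dark={n:cv2.inRange(cv2.cvtColor(cv2.GaussianBlur(I[n]["frame"],(3,3),0),cv2.COLOR_RGB2HSV),(0,0,0),(180,255,62)) for n in I}
def c1(p): return (np.array(p)/3.568+[95,130])*S
def c2(p): return (np.array(p)/2.35+[165,165])*S
print("rear top",fit("top",[c1((42,118)),c1((118,42))],.2,dark["top"]))
print("right top",fit("top",[c1((118,42)),c1((185,108))],.2,dark["top"]))
print("left top",fit("top",[c1((42,118)),c1((105,172))],.2,dark["top"]))
print("rear side",fit("side",[c2((24,478)),c2((88,420))],.2,dark["side"]))
print("right side",fit("side",[c2((88,420)),c2((158,490))],.2,dark["side"]))
print("left side",fit("side",[c2((24,478)),c2((70,535))],.2,dark["side"]))
go([.544,.0387,.22],90)
E
python3 m2.py | sed '1,/---/d'
```

```text
rear top (18, array([0.6136, 0.4301]), -38.55)
right top (15, array([0.6169, 0.3809]), -129.02)
left top (13, array([0.5608, 0.4329]), -129.39)
rear side (17, array([0.629 , 0.3964]), -130.08)
right side (25, array([0.5712, 0.3961]), 141.3)
left side (15, array([0.6246, 0.4352]), 135.52)
t 0.10 pos [0.2236 0.5292 0.2305] tilt z [-8.0e-04 -1.4e-03 -1.0e+00] closing 67.09 w 0.0852 gf 0.0 F [-0.5 -0.6  0.7] q6 -0.12
shift mm [-486.1 -327.1   11. ]
rz -22.91
```

Scanner yaw is about 51°. The window centre is about (0.573, 0.387, 0.150), and lamp and edges agree on its sideways position. So the tube axis goes to about (0.504, 0.303), with its foot at z 0.088. Moving above the knob now.

```bash
python3 -m pendant '[{"dx":-0.01,"dy":-0.007},{"dx":-0.027,"dy":-0.018},{"dx":-0.027,"dy":-0.018},{"dx":-0.027,"dy":-0.018},{"dx":-0.027,"dy":-0.018},{"dx":-0.027,"dy":-0.018},{"dx":-0.027,"dy":-0.018},{"dx":-0.027,"dy":-0.018},{"dx":-0.027,"dy":-0.018},{"dx":-0.027,"dy":-0.018},{"dx":-0.027,"dy":-0.018},{"dx":-0.027,"dy":-0.018}]' 40
python3 -m pendant '[{"dx":-0.027,"dy":-0.018},{"dx":-0.027,"dy":-0.018},{"dx":-0.027,"dy":-0.018},{"dx":-0.027,"dy":-0.018},{"dx":-0.027,"dy":-0.018},{"dx":-0.027,"dy":-0.018},{"dx":-0.01,"dy":-0.01},{"hand":0.0854},{"hand":0.0854},{"hand":0.0854}]'
python3 -c "
from h import *
go([.544,.0387,.17])"
```

```text
t 0.10 pos [0.2236 0.5292 0.2305] tilt z [-8.0e-04 -1.4e-03 -1.0e+00] closing 67.09 w 0.0852 gf 0.0 F [-0.5 -0.6  0.7] q6 -0.12
shift mm [-486.1 -327.    61. ]invalid input
invalid input
```

```bash
python3 -m pendant '[{"dx":-0.01,"dy":-0.007,"dz":0,"rx":0,"ry":0,"rz":0,"hand":0.085}]' 40; python3 -m pendant --help | head -20
```

```text
clock: 0.18
position: [0.2296, 0.5202, 0.2306]
ee_rot: [-0.001, 0.198, 0.98, 0.0]
contact_force: [0.1, 0.2, 0.3]
width: 0.0849
gripper_force: 0.0invalid input: not JSON, or not a number
```

All keys are required in each row.

```bash
python3 -m pendant '[{"dx":-0.027,"dy":-0.018,"dz":0,"rx":0,"ry":0,"rz":0,"hand":0.085},{"dx":-0.027,"dy":-0.018,"dz":0,"rx":0,"ry":0,"rz":0,"hand":0.085},{"dx":-0.027,"dy":-0.018,"dz":0,"rx":0,"ry":0,"rz":0,"hand":0.085},{"dx":-0.027,"dy":-0.018,"dz":0,"rx":0,"ry":0,"rz":0,"hand":0.085},{"dx":-0.027,"dy":-0.018,"dz":0,"rx":0,"ry":0,"rz":0,"hand":0.085},{"dx":-0.027,"dy":-0.018,"dz":0,"rx":0,"ry":0,"rz":0,"hand":0.085},{"dx":-0.027,"dy":-0.018,"dz":0,"rx":0,"ry":0,"rz":0,"hand":0.085},{"dx":-0.027,"dy":-0.018,"dz":0,"rx":0,"ry":0,"rz":0,"hand":0.085},{"dx":-0.027,"dy":-0.018,"dz":0,"rx":0,"ry":0,"rz":0,"hand":0.085},{"dx":-0.027,"dy":-0.018,"dz":0,"rx":0,"ry":0,"rz":0,"hand":0.085},{"dx":-0.027,"dy":-0.018,"dz":0,"rx":0,"ry":0,"rz":0,"hand":0.085},{"dx":-0.027,"dy":-0.018,"dz":0,"rx":0,"ry":0,"rz":0,"hand":0.085}]' 
python3 -m pendant '[{"dx":-0.027,"dy":-0.018,"dz":0,"rx":0,"ry":0,"rz":0,"hand":0.085},{"dx":-0.027,"dy":-0.018,"dz":0,"rx":0,"ry":0,"rz":0,"hand":0.085},{"dx":-0.027,"dy":-0.018,"dz":0,"rx":0,"ry":0,"rz":0,"hand":0.085},{"dx":-0.027,"dy":-0.018,"dz":0,"rx":0,"ry":0,"rz":0,"hand":0.085},{"dx":-0.027,"dy":-0.018,"dz":0,"rx":0,"ry":0,"rz":0,"hand":0.085},{"dx":-0.015,"dy":-0.014,"dz":0,"rx":0,"ry":0,"rz":0,"hand":0.085},{"dx":0,"dy":0,"dz":0,"rx":0,"ry":0,"rz":0,"hand":0.085},{"dx":0,"dy":0,"dz":0,"rx":0,"ry":0,"rz":0,"hand":0.085}]' >/dev/null
python3 -c "
from h import *
go([.544,.0387,.17])"
```

```text
clock: 1.18
position: [0.4449, 0.1919, 0.2312]
ee_rot: [-0.0, 0.199, 0.98, -0.0]
contact_force: [1.0, -0.5, -0.0]
width: 0.0849
gripper_force: 0.0
t 1.85 pos [0.542  0.0387 0.2308] tilt z [-1.6e-03  3.0e-04 -1.0e+00] closing 66.94 w 0.0848 gf 0.0 F [-0.4  0.5 -0.9] q6 -1.23
shift mm [-2.   0.8 60.8]
```

```bash
python3 -m pendant '[{"dx":-0.002,"dy":0.001,"dz":0.015,"rx":0,"ry":0,"rz":0,"hand":0.085},{"dx":0,"dy":0,"dz":0.015,"rx":0,"ry":0,"rz":0,"hand":0.085},{"dx":0,"dy":0,"dz":0.015,"rx":0,"ry":0,"rz":0,"hand":0.085},{"dx":0,"dy":0,"dz":0.01,"rx":0,"ry":0,"rz":0,"hand":0.085},{"dx":0,"dy":0,"dz":0.004,"rx":0,"ry":0,"rz":0,"hand":0.07},{"dx":0,"dy":0,"dz":0,"rx":0,"ry":0,"rz":0,"hand":0.02},{"dx":0,"dy":0,"dz":0,"rx":0,"ry":0,"rz":0,"hand":0.02},{"dx":0,"dy":0,"dz":0,"rx":0,"ry":0,"rz":0,"hand":0.02},{"dx":0,"dy":0,"dz":0,"rx":0,"ry":0,"rz":0,"hand":0.02},{"dx":0,"dy":0,"dz":0,"rx":0,"ry":0,"rz":0,"hand":0.02},{"dx":0,"dy":0,"dz":0,"rx":0,"ry":0,"rz":0,"hand":0.02},{"dx":0,"dy":0,"dz":0,"rx":0,"ry":0,"rz":0,"hand":0.02}]' 45
```

```text
clock: 2.85
position: [0.5454, 0.0402, 0.1735]
ee_rot: [0.001, 0.199, 0.98, 0.0]
contact_force: [0.3, -0.3, 5.3]
width: 0.0286
gripper_force: 45.1
```

```bash
python3 -m pendant '[{"dx":0,"dy":0,"dz":-0.005,"rx":0,"ry":0,"rz":0,"hand":0.02},{"dx":0,"dy":0,"dz":-0.01,"rx":0,"ry":0,"rz":0,"hand":0.02},{"dx":0,"dy":0,"dz":-0.01,"rx":0,"ry":0,"rz":0,"hand":0.02},{"dx":0,"dy":0,"dz":-0.01,"rx":0,"ry":0,"rz":0,"hand":0.02},{"dx":0,"dy":0,"dz":-0.01,"rx":0,"ry":0,"rz":0,"hand":0.02},{"dx":0,"dy":0,"dz":-0.01,"rx":0,"ry":0,"rz":0,"hand":0.02},{"dx":0,"dy":0,"dz":-0.01,"rx":0,"ry":0,"rz":0,"hand":0.02},{"dx":0,"dy":0,"dz":-0.01,"rx":0,"ry":0,"rz":0,"hand":0.02},{"dx":0,"dy":0,"dz":-0.01,"rx":0,"ry":0,"rz":0,"hand":0.02},{"dx":0,"dy":0,"dz":-0.01,"rx":0,"ry":0,"rz":0,"hand":0.02},{"dx":0,"dy":0,"dz":-0.005,"rx":0,"ry":0,"rz":0,"hand":0.02},{"dx":0,"dy":0,"dz":0,"rx":0,"ry":0,"rz":0,"hand":0.02}]'
python3 - <<'E'
from h import *
go([.4993,-.359,.275])
a=cam("side")["frame"][100:290,180:340]; b=cam("top")["frame"][130:250,200:330]
o=lambda f,s:cv2.convertScaleAbs(cv2.resize(f[:,:,::-1],s,interpolation=cv2.INTER_CUBIC),alpha=1.6)
cv2.imwrite("pics/lift.png",np.hstack([o(a,(400,475)),o(b,(400,475))]))
E
```

```text
clock: 3.85
position: [0.5454, 0.0402, 0.274]
ee_rot: [0.001, 0.199, 0.98, 0.0]
contact_force: [0.0, -0.3, -3.0]
width: 0.0284
gripper_force: 44.8
t 3.85 pos [0.5454 0.0402 0.274 ] tilt z [ 3.e-03 -1.e-04 -1.e+00] closing 67.09 w 0.0284 gf 44.8 F [ 0.  -0.3 -3. ] q6 -1.22
shift mm [-112.9 -385.7   -1.2]
```

View pics/lift.png

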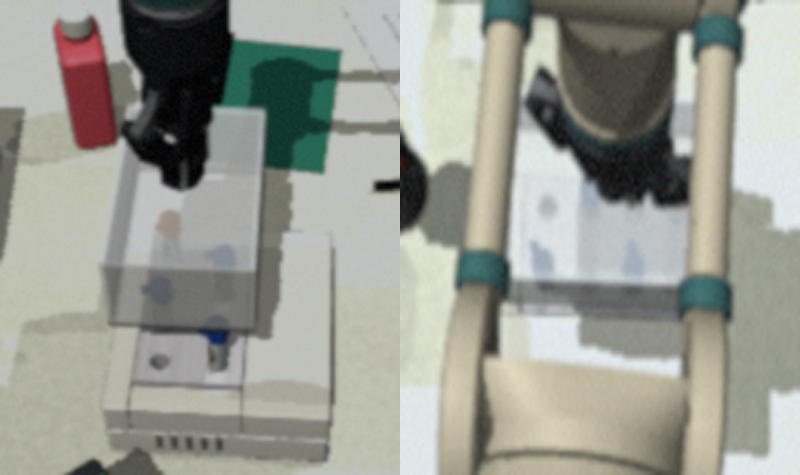

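The cover is lifted level, with its rim clear of the caps. Moving to the mat.

```bash
python3 -m pendant '[{"dx":-0.003,"dy":-0.01,"dz":0,"rx":0,"ry":0,"rz":0,"hand":0.02},{"dx":-0.006,"dy":-0.02,"dz":0,"rx":0,"ry":0,"rz":0,"hand":0.02},{"dx":-0.007,"dy":-0.024,"dz":0,"rx":0,"ry":0,"rz":0,"hand":0.02},{"dx":-0.007,"dy":-0.024,"dz":0,"rx":0,"ry":0,"rz":0,"hand":0.02},{"dx":-0.007,"dy":-0.024,"dz":0,"rx":0,"ry":0,"rz":0,"hand":0.02},{"dx":-0.007,"dy":-0.024,"dz":0,"rx":0,"ry":0,"rz":0,"hand":0.02},{"dx":-0.007,"dy":-0.024,"dz":0,"rx":0,"ry":0,"rz":0,"hand":0.02},{"dx":-0.007,"dy":-0.024,"dz":0,"rx":0,"ry":0,"rz":0,"hand":0.02},{"dx":-0.007,"dy":-0.024,"dz":0,"rx":0,"ry":0,"rz":0,"hand":0.02},{"dx":-0.007,"dy":-0.024,"dz":0,"rx":0,"ry":0,"rz":0,"hand":0.02},{"dx":-0.007,"dy":-0.024,"dz":0,"rx":0,"ry":0,"rz":0,"hand":0.02},{"dx":-0.007,"dy":-0.024,"dz":0,"rx":0,"ry":0,"rz":0,"hand":0.02}]' >/dev/null
python3 -m pendant '[{"dx":-0.007,"dy":-0.024,"dz":0,"rx":0,"ry":0,"rz":0,"hand":0.02},{"dx":-0.007,"dy":-0.024,"dz":0,"rx":0,"ry":0,"rz":0,"hand":0.02},{"dx":-0.007,"dy":-0.024,"dz":0,"rx":0,"ry":0,"rz":0,"hand":0.02},{"dx":-0.007,"dy":-0.024,"dz":0,"rx":0,"ry":0,"rz":0,"hand":0.02},{"dx":-0.004,"dy":-0.012,"dz":0,"rx":0,"ry":0,"rz":0,"hand":0.02},{"dx":-0.002,"dy":-0.006,"dz":0,"rx":0,"ry":0,"rz":0,"hand":0.02},{"dx":0,"dy":0,"dz":0,"rx":0,"ry":0,"rz":0,"hand":0.02},{"dx":0,"dy":0,"dz":0,"rx":0,"ry":0,"rz":0,"hand":0.02}]' >/dev/null
python3 - <<'E'
from h import *
go([.4993,-.359,.0905])
im=cam("top");cv2.imwrite("pics/t_mat.png",im["frame"][:,:,::-1])
E
```

```text
t 5.62 pos [ 0.499  -0.3566  0.2718] tilt z [-6.e-04  2.e-03 -1.e+00] closing 67.08 w 0.0282 gf 44.9 F [ 0.9 -0.5 -1.7] q6 -1.91
shift mm [ -1.4  -2.4 181.3]
```

```bash
python3 -m pendant '[{"dx":-0.001,"dy":-0.002,"dz":0.007,"rx":0,"ry":0,"rz":0,"hand":0.02},{"dx":0,"dy":0,"dz":0.016,"rx":0,"ry":0,"rz":0,"hand":0.02},{"dx":0,"dy":0,"dz":0.016,"rx":0,"ry":0,"rz":0,"hand":0.02},{"dx":0,"dy":0,"dz":0.016,"rx":0,"ry":0,"rz":0,"hand":0.02},{"dx":0,"dy":0,"dz":0.016,"rx":0,"ry":0,"rz":0,"hand":0.02},{"dx":0,"dy":0,"dz":0.016,"rx":0,"ry":0,"rz":0,"hand":0.02},{"dx":0,"dy":0,"dz":0.016,"rx":0,"ry":0,"rz":0,"hand":0.02},{"dx":0,"dy":0,"dz":0.016,"rx":0,"ry":0,"rz":0,"hand":0.02},{"dx":0,"dy":0,"dz":0.016,"rx":0,"ry":0,"rz":0,"hand":0.02},{"dx":0,"dy":0,"dz":0.016,"rx":0,"ry":0,"rz":0,"hand":0.02},{"dx":0,"dy":0,"dz":0.008,"rx":0,"ry":0,"rz":0,"hand":0.02},{"dx":0,"dy":0,"dz":0,"rx":0,"ry":0,"rz":0,"hand":0.02}]' >/dev/null
python3 -m pendant '[{"dx":0,"dy":0,"dz":0.006,"rx":0,"ry":0,"rz":0,"hand":0.02},{"dx":0,"dy":0,"dz":0.006,"rx":0,"ry":0,"rz":0,"hand":0.02},{"dx":0,"dy":0,"dz":0,"rx":0,"ry":0,"rz":0,"hand":0.02},{"dx":0,"dy":0,"dz":0,"rx":0,"ry":0,"rz":0,"hand":0.02}]' >/dev/null
python3 - <<'E'
from h import *
go([.4993,-.359,.0905])
E
```

```text
t 7.00 pos [ 0.4994 -0.3597  0.1015] tilt z [ 2.e-04 -1.e-04 -1.e+00] closing 67.1 w 0.0283 gf 44.9 F [ 0.2 -0.7 -2.2] q6 -1.91
shift mm [ 0.4  0.6 11. ]
```

```bash
python3 -m pendant '[{"dx":0,"dy":0,"dz":0.004,"rx":0,"ry":0,"rz":0,"hand":0.02},{"dx":0,"dy":0,"dz":0.004,"rx":0,"ry":0,"rz":0,"hand":0.02},{"dx":0,"dy":0,"dz":0.002,"rx":0,"ry":0,"rz":0,"hand":0.02},{"dx":0,"dy":0,"dz":0.001,"rx":0,"ry":0,"rz":0,"hand":0.02},{"dx":0,"dy":0,"dz":0.001,"rx":0,"ry":0,"rz":0,"hand":0.02},{"dx":0,"dy":0,"dz":0,"rx":0,"ry":0,"rz":0,"hand":0.02},{"dx":0,"dy":0,"dz":0,"rx":0,"ry":0,"rz":0,"hand":0.02}]'
python3 - <<'E'
from h import *
go([.4993,-.359,.0905])
im=cam("side");cv2.imwrite("pics/s_mat.png",cv2.convertScaleAbs(cv2.resize(im["frame"][80:300,170:340,::-1],(463,600)),alpha=1.7))
E
```

```text
clock: 7.58
position: [0.4992, -0.3596, 0.0906]
ee_rot: [0.0, 0.199, 0.98, -0.0]
contact_force: [-1.9, 2.1, 5.0]
width: 0.0284
gripper_force: 45.7
t 7.58 pos [ 0.4992 -0.3596  0.0906] tilt z [ 1.e-04 -2.e-04 -1.e+00] closing 67.09 w 0.0284 gf 45.7 F [-1.9  2.1  5. ] q6 -1.91
shift mm [0.1 0.6 0.1]
```

View pics/s_mat.png

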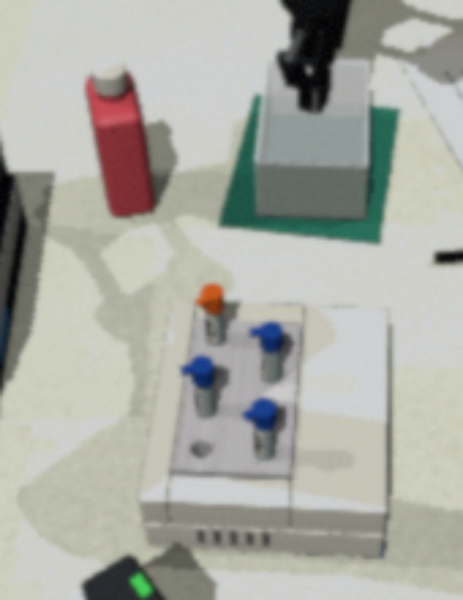

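The picture shows the cover on the mat, knob up. The orange cap is at (212,297) in the far well, with its tab toward the lower left. Releasing and backing off upward.

```bash
python3 -m pendant '[{"dx":0,"dy":0,"dz":0,"rx":0,"ry":0,"rz":0,"hand":0.05},{"dx":0,"dy":0,"dz":0,"rx":0,"ry":0,"rz":0,"hand":0.07},{"dx":0,"dy":0,"dz":0,"rx":0,"ry":0,"rz":0,"hand":0.07},{"dx":0,"dy":0,"dz":0,"rx":0,"ry":0,"rz":0,"hand":0.07},{"dx":0,"dy":0,"dz":-0.01,"rx":0,"ry":0,"rz":0,"hand":0.07},{"dx":0,"dy":0,"dz":-0.02,"rx":0,"ry":0,"rz":0,"hand":0.07},{"dx":0,"dy":0,"dz":-0.03,"rx":0,"ry":0,"rz":0,"hand":0.07},{"dx":0,"dy":0,"dz":-0.03,"rx":0,"ry":0,"rz":0,"hand":0.07},{"dx":0,"dy":0,"dz":-0.03,"rx":0,"ry":0,"rz":0,"hand":0.07},{"dx":0,"dy":0,"dz":-0.03,"rx":0,"ry":0,"rz":0,"hand":0.07},{"dx":0,"dy":0,"dz":-0.03,"rx":0,"ry":0,"rz":0,"hand":0.07},{"dx":0,"dy":0,"dz":0,"rx":0,"ry":0,"rz":0,"hand":0.07}]'
cat > m3.py <<'E'
from h import *
import pickle
I={n:cam(n) for n in("side","top")}
pickle.dump(I,open("t1.pkl","wb"))
S=1
from m import blob as _b
import m
m.I=I; m.S=1.0
O=((4,130,60),(18,255,255))
B=((105,120,40),(125,255,255))
out={}
for n,p in(("top",(288,180)),("side",(248,190))):
    c,x,a=m.blob(I[n],*O,p,45); out[n]=x; print("orange",n,x.round(1),a,"z.143",plane(I[n],*x,.143).round(4))
print(m.tri(out["top"],out["side"]))
for n in I:
    hsv=cv2.cvtColor(I[n]["frame"],cv2.COLOR_RGB2HSV); k=cv2.inRange(hsv,*B)
    for c in cv2.findContours(k,0,2)[0]:
        if cv2.contourArea(c)>20:
            M=cv2.moments(c);x=np.array([M["m10"],M["m01"]])/M["m00"]; P=plane(I[n],*x,.143)
            if .4<P[0]<.65 and -.1<P[1]<.15: print("blue",n,x.round(1),P.round(4))
o=lambda f,s:cv2.convertScaleAbs(cv2.resize(f[:,:,::-1],s,interpolation=cv2.INTER_CUBIC),alpha=1.7)
x=out["top"].astype(int);y=out["side"].astype(int)
cv2.imwrite("pics/or.png",np.hstack([o(I["top"]["frame"][x[1]-15:x[1]+25,x[0]-20:x[0]+20],(400,400)),o(I["side"]["frame"][y[1]-15:y[1]+25,y[0]-20:y[0]+20],(400,400))]))
E
python3 m3.py | grep -v -e mat -e lamp -e knob
```

```text
clock: 8.63
position: [0.5018, -0.3618, 0.2773]
ee_rot: [0.006, 0.199, 0.98, -0.003]
contact_force: [0.1, -0.5, 0.4]
width: 0.0698
gripper_force: 0.0
orange top [290.3 178.2] 33.5 z.143 [ 0.5737 -0.0192  0.143 ]
orange side [247.1 189.3] 50.5 z.143 [ 0.5745 -0.0207  0.143 ]
(array([ 0.57373834, -0.01913545,  0.14456235]), np.float64(0.0009741209935785893))
blue side [266.  231.3] [0.5204 0.0992 0.143 ]
blue side [243.3 215.7] [0.5748 0.0587 0.143 ]
blue side [268.8 203.2] [0.5199 0.0192 0.143 ]
blue top [275.5 197.2] [0.5192 0.02   0.143 ]
blue top [245.5 195.9] [0.5197 0.1011 0.143 ]
blue top [261.4 177.1] [0.5739 0.0602 0.143 ]
```

View pics/or.png

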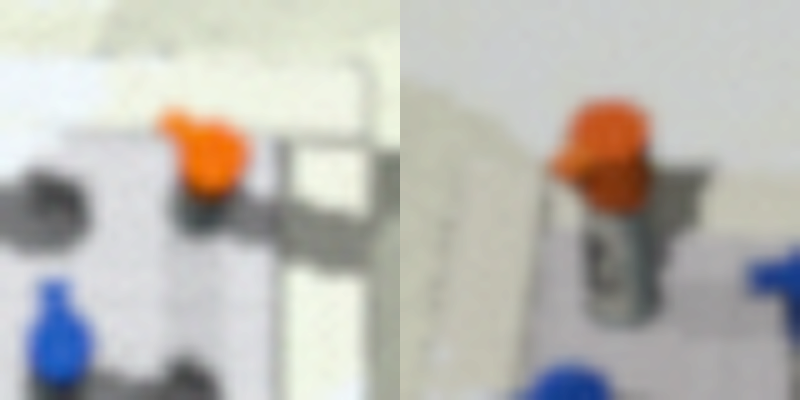

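All four caps stand on the well grid, giving a heater origin of about (0.546, 0.040) and yaw about 0. The orange cap is at crop (213,155) top and (610,150) side, in the well at (+27, −60), i.e. (0.573, −0.020). It is the only orange cap on the heater. Now for its tab direction.

```bash
cat > tab.py <<'E'
from h import *
def tab(I,ax,zc,show=True):
    r=[]
    for n in I:
        im=I[n]; u,v=proj(im,[*ax,zc]); x0,y0=int(u)-25,int(v)-25; K=8
        c=im["frame"][y0:y0+50,x0:x0+50].astype(np.float32)
        sat=c[:,:,0]-c[:,:,2]                      # orange-ness
        sat=cv2.resize(sat,None,fx=K,fy=K,interpolation=cv2.INTER_CUBIC)
        m=(sat>.45*np.percentile(sat,98.5)).astype(np.uint8)
        nl,lab,st,ce=cv2.connectedComponentsWithStats(m); k=1+np.argmax(st[1:,4])
        ys,xs=np.nonzero(lab==k)
        P=np.array([plane(im,(x+.5)/K-.5+x0,(y+.5)/K-.5+y0,zc)[:2] for x,y in zip(xs,ys)])-ax
        d=np.hypot(*P.T)
        for lo in(.0125,.0145):
            # pixels out past the cap, on the side away from the cap's own drawn side
            a=np.degrees(np.arctan2(P[:,1],P[:,0])); h,e=np.histogram(a[d>lo],36,(-180,180))
            out=[(int(e[i]),int(h[i])) for i in range(36) if h[i]>15]
            print(n,lo,"max %.4f"%d.max(),out) if show else None
            q=P[(d>lo)]
            t=np.radians(51); s=q[(q@[np.cos(t),np.sin(t)])>.007]
            if len(s): w=s.mean(0); print("   dir",np.degrees(np.arctan2(w[1],w[0])).round(1),len(s))
if __name__=="__main__":
    import pickle; I=pickle.load(open("t1.pkl","rb"))
    tab(I,np.array([.573,-.020]),.1515)
    go([.573,-.020,.200],141)
E
python3 tab.py
```

```text
side 0.0125 max 0.0237 [(30, 74), (40, 110), (50, 116), (60, 112), (70, 138), (80, 239), (90, 307), (100, 318), (110, 269), (120, 130), (130, 28)]
   dir 87.2 1610
side 0.0145 max 0.0237 [(30, 34), (40, 70), (50, 74), (60, 71), (70, 96), (80, 198), (90, 266), (100, 278), (110, 229), (120, 88)]
   dir 90.7 1272
top 0.0125 max 0.0176 [(30, 37), (40, 94), (50, 110), (60, 102), (70, 29), (150, 18), (160, 22), (170, 21)]
   dir 54.9 372
top 0.0145 max 0.0176 [(40, 56), (50, 71), (60, 62)]
   dir 55.3 208
t 8.73 pos [ 0.5    -0.3602  0.2715] tilt z [ 0.0032 -0.0028 -1.    ] closing 67.1 w 0.0699 gf 0.0 F [-0.5 -0.3 -0.4] q6 -1.91
shift mm [ 65.4 341.9  70.8]
rz -73.9
```

The tab, and so the label, points at about 54°, so the fingers close at about 144° (equivalently −36°).

```bash
python3 -m pendant '[{"dx":0.003,"dy":0.0142,"dz":0,"rx":0,"ry":0,"rz":0,"hand":0.05},{"dx":0.0058,"dy":0.0298,"dz":0,"rx":0,"ry":0,"rz":0,"hand":0.05},{"dx":0.0058,"dy":0.0298,"dz":0,"rx":0,"ry":0,"rz":0,"hand":0.05},{"dx":0.0058,"dy":0.0298,"dz":0,"rx":0,"ry":0,"rz":0,"hand":0.05},{"dx":0.0058,"dy":0.0298,"dz":0,"rx":0,"ry":0,"rz":0,"hand":0.05},{"dx":0.0058,"dy":0.0298,"dz":0,"rx":0,"ry":0,"rz":0,"hand":0.05},{"dx":0.0058,"dy":0.0298,"dz":0,"rx":0,"ry":0,"rz":0,"hand":0.05},{"dx":0.0058,"dy":0.0298,"dz":0,"rx":0,"ry":0,"rz":0,"hand":0.05},{"dx":0.0058,"dy":0.0298,"dz":0,"rx":0,"ry":0,"rz":0,"hand":0.05},{"dx":0.0058,"dy":0.0298,"dz":0,"rx":0,"ry":0,"rz":0,"hand":0.05},{"dx":0.0058,"dy":0.0298,"dz":0,"rx":0,"ry":0,"rz":0,"hand":0.05},{"dx":0.006,"dy":0.0296,"dz":0,"rx":0,"ry":0,"rz":0,"hand":0.05}]' >/dev/null
python3 -m pendant '[{"dx":0,"dy":0,"dz":0,"rx":0,"ry":0,"rz":6.5,"hand":0.05},{"dx":0,"dy":0,"dz":0,"rx":0,"ry":0,"rz":6.5,"hand":0.05},{"dx":0,"dy":0,"dz":0,"rx":0,"ry":0,"rz":6.5,"hand":0.05},{"dx":0,"dy":0,"dz":0,"rx":0,"ry":0,"rz":6.5,"hand":0.05},{"dx":0,"dy":0,"dz":0,"rx":0,"ry":0,"rz":6.5,"hand":0.05},{"dx":0,"dy":0,"dz":0,"rx":0,"ry":0,"rz":6.5,"hand":0.05},{"dx":0,"dy":0,"dz":0,"rx":0,"ry":0,"rz":6.5,"hand":0.05},{"dx":0,"dy":0,"dz":0,"rx":0,"ry":0,"rz":6.5,"hand":0.05},{"dx":0,"dy":0,"dz":0,"rx":0,"ry":0,"rz":6.5,"hand":0.05},{"dx":0,"dy":0,"dz":0,"rx":0,"ry":0,"rz":6.5,"hand":0.05},{"dx":0,"dy":0,"dz":0,"rx":0,"ry":0,"rz":6.5,"hand":0.05},{"dx":0,"dy":0,"dz":0,"rx":0,"ry":0,"rz":6.5,"hand":0.05}]' >/dev/null
python3 -m pendant '[{"dx":0,"dy":0,"dz":0,"rx":0,"ry":0,"rz":6.5,"hand":0.05},{"dx":0,"dy":0,"dz":0,"rx":0,"ry":0,"rz":6.5,"hand":0.05},{"dx":0,"dy":0,"dz":0,"rx":0,"ry":0,"rz":6.5,"hand":0.05},{"dx":0,"dy":0,"dz":0,"rx":0,"ry":0,"rz":6.5,"hand":0.05},{"dx":0,"dy":0,"dz":0,"rx":0,"ry":0,"rz":0,"hand":0.05},{"dx":0,"dy":0,"dz":0,"rx":0,"ry":0,"rz":0,"hand":0.05}]' >/dev/null
python3 -c "
from h import *
go([.573,-.020,.124],144)"
```

```text
t 11.23 pos [ 0.5696 -0.0179  0.2679] tilt z [-0.0031  0.001  -1.    ] closing -36.72 w 0.0497 gf 0.0 F [-0.1 -0.7  0.3] q6 0.49
shift mm [  0.5   4.4 143.9]
rz -0.72
```

```bash
python3 -m pendant '[{"dx":0.0005,"dy":0.004,"dz":0,"rx":0,"ry":0,"rz":0,"hand":0.05},{"dx":0,"dy":0,"dz":0.02,"rx":0,"ry":0,"rz":0,"hand":0.05},{"dx":0,"dy":0,"dz":0.02,"rx":0,"ry":0,"rz":0,"hand":0.05},{"dx":0,"dy":0,"dz":0.02,"rx":0,"ry":0,"rz":0,"hand":0.05},{"dx":0,"dy":0,"dz":0.02,"rx":0,"ry":0,"rz":0,"hand":0.05},{"dx":0,"dy":0,"dz":0.01,"rx":0,"ry":0,"rz":0,"hand":0.05},{"dx":0,"dy":0,"dz":0,"rx":0,"ry":0,"rz":0,"hand":0.05},{"dx":0,"dy":0,"dz":0,"rx":0,"ry":0,"rz":0,"hand":0.05}]' 25 >/dev/null
python3 - <<'E'
from h import *
go([.573,-.020,.124],144)
I={n:cam(n) for n in("side","top")}
o=lambda f:cv2.convertScaleAbs(cv2.resize(f[:,:,::-1],(400,400),interpolation=cv2.INTER_CUBIC),alpha=1.7)
cv2.imwrite("pics/pre.png",np.hstack([o(I["top"]["frame"][140:220,250:330]),o(I["side"]["frame"][150:230,208:288])]))
E
```

```text
t 11.90 pos [ 0.5743 -0.0208  0.1792] tilt z [-6.e-04  2.e-04 -1.e+00] closing -36.87 w 0.0501 gf 0.0 F [ 0.6 -0.8  0.1] q6 0.49
shift mm [-0.1 -1.4 55.2]
rz -0.87
```

View pics/pre.png

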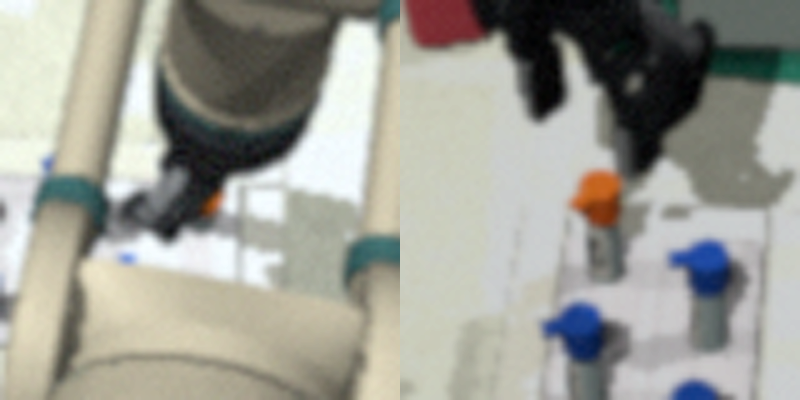

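The fingers straddle the orange cap across its tab: the cap is at (600,197) in the side crop, with the fingers at (545,100) and (640,150). Descending and gripping.

```bash
python3 -m pendant '[{"dx":0,"dy":-0.0013,"dz":0.01,"rx":0,"ry":0,"rz":-0.8,"hand":0.05},{"dx":0,"dy":0,"dz":0.015,"rx":0,"ry":0,"rz":0,"hand":0.05},{"dx":0,"dy":0,"dz":0.015,"rx":0,"ry":0,"rz":0,"hand":0.05},{"dx":0,"dy":0,"dz":0.01,"rx":0,"ry":0,"rz":0,"hand":0.05},{"dx":0,"dy":0,"dz":0.005,"rx":0,"ry":0,"rz":0,"hand":0.05},{"dx":0,"dy":0,"dz":0,"rx":0,"ry":0,"rz":0,"hand":0.04},{"dx":0,"dy":0,"dz":0,"rx":0,"ry":0,"rz":0,"hand":0.03},{"dx":0,"dy":0,"dz":0,"rx":0,"ry":0,"rz":0,"hand":0.012},{"dx":0,"dy":0,"dz":0,"rx":0,"ry":0,"rz":0,"hand":0.012},{"dx":0,"dy":0,"dz":0,"rx":0,"ry":0,"rz":0,"hand":0.012},{"dx":0,"dy":0,"dz":0,"rx":0,"ry":0,"rz":0,"hand":0.012},{"dx":0,"dy":0,"dz":0,"rx":0,"ry":0,"rz":0,"hand":0.012}]' 30
python3 -c "
from h import *
go([.573,-.020,.230],144)"
```

```text
clock: 13.0
position: [0.5737, -0.0201, 0.1251]
ee_rot: [0.0, 0.891, 0.453, 0.001]
contact_force: [-0.4, 0.0, 3.5]
width: 0.0189
gripper_force: 29.5
t 13.00 pos [ 0.5737 -0.0201  0.1251] tilt z [ 1.8e-03 -2.0e-04 -1.0e+00] closing -36.1 w 0.0189 gf 29.5 F [-0.4  0.   3.5] q6 0.47
shift mm [  -0.3   -0.5 -104.9]
rz -0.1
```

```bash
python3 -m pendant '[{"dx":0,"dy":0,"dz":-0.004,"rx":0,"ry":0,"rz":0,"hand":0.012},{"dx":0,"dy":0,"dz":-0.01,"rx":0,"ry":0,"rz":0,"hand":0.012},{"dx":0,"dy":0,"dz":-0.01,"rx":0,"ry":0,"rz":0,"hand":0.012},{"dx":0,"dy":0,"dz":-0.012,"rx":0,"ry":0,"rz":0,"hand":0.012},{"dx":0,"dy":0,"dz":-0.012,"rx":0,"ry":0,"rz":0,"hand":0.012},{"dx":0,"dy":0,"dz":-0.014,"rx":0,"ry":0,"rz":0,"hand":0.012},{"dx":0,"dy":0,"dz":-0.015,"rx":0,"ry":0,"rz":0,"hand":0.012},{"dx":0,"dy":0,"dz":-0.015,"rx":0,"ry":0,"rz":0,"hand":0.012},{"dx":0,"dy":0,"dz":-0.015,"rx":0,"ry":0,"rz":0,"hand":0.012},{"dx":0,"dy":0,"dz":-0.015,"rx":0,"ry":0,"rz":0,"hand":0.012},{"dx":0,"dy":0,"dz":-0.008,"rx":0,"ry":0,"rz":0,"hand":0.012},{"dx":0,"dy":0,"dz":0,"rx":0,"ry":0,"rz":0,"hand":0.012}]' >/dev/null
python3 - <<'E'
from h import *
go([.5045,.3026,.164],141.1)
import pickle
I={n:cam(n) for n in("side","top")}; pickle.dump(I,open("t2.pkl","wb"))
E
```

```text
t 14.00 pos [ 0.5743 -0.0202  0.2571] tilt z [ 4.9e-03 -7.0e-04 -1.0e+00] closing -36.11 w 0.0189 gf 29.4 F [-0.2 -0.  -0.5] q6 0.47
shift mm [ 219.5 -247.    92.6]
rz 2.79
```

```bash
python3 -m pendant '[{"dx":0.006,"dy":-0.007,"dz":0,"rx":0,"ry":0,"rz":0,"hand":0.012},{"dx":0.0120,"dy":-0.0135,"dz":0,"rx":0,"ry":0,"rz":0,"hand":0.012},{"dx":0.0145,"dy":-0.0163,"dz":0,"rx":0,"ry":0,"rz":0,"hand":0.012},{"dx":0.0145,"dy":-0.0163,"dz":0,"rx":0,"ry":0,"rz":0,"hand":0.012},{"dx":0.0145,"dy":-0.0163,"dz":0,"rx":0,"ry":0,"rz":0,"hand":0.012},{"dx":0.0145,"dy":-0.0163,"dz":0,"rx":0,"ry":0,"rz":0,"hand":0.012},{"dx":0.0145,"dy":-0.0163,"dz":0,"rx":0,"ry":0,"rz":0,"hand":0.012},{"dx":0.0145,"dy":-0.0163,"dz":0,"rx":0,"ry":0,"rz":0,"hand":0.012},{"dx":0.0145,"dy":-0.0163,"dz":0,"rx":0,"ry":0,"rz":0,"hand":0.012},{"dx":0.0145,"dy":-0.0163,"dz":0,"rx":0,"ry":0,"rz":0,"hand":0.012},{"dx":0.0145,"dy":-0.0163,"dz":0,"rx":0,"ry":0,"rz":0,"hand":0.012},{"dx":0.0145,"dy":-0.0163,"dz":0,"rx":0,"ry":0,"rz":0,"hand":0.012}]' >/dev/null
python3 -m pendant '[{"dx":0.0145,"dy":-0.0163,"dz":0,"rx":0,"ry":0,"rz":0,"hand":0.012},{"dx":0.0145,"dy":-0.0163,"dz":0,"rx":0,"ry":0,"rz":0,"hand":0.012},{"dx":0.0145,"dy":-0.0163,"dz":0,"rx":0,"ry":0,"rz":0.9,"hand":0.012},{"dx":0.009,"dy":-0.010,"dz":0,"rx":0,"ry":0,"rz":0.9,"hand":0.012},{"dx":0.004,"dy":-0.005,"dz":0,"rx":0,"ry":0,"rz":0.9,"hand":0.012},{"dx":0,"dy":0,"dz":0.01,"rx":0,"ry":0,"rz":0,"hand":0.012},{"dx":0,"dy":0,"dz":0.02,"rx":0,"ry":0,"rz":0,"hand":0.012},{"dx":0,"dy":0,"dz":0.02,"rx":0,"ry":0,"rz":0,"hand":0.012},{"dx":0,"dy":0,"dz":0.02,"rx":0,"ry":0,"rz":0,"hand":0.012},{"dx":0,"dy":0,"dz":0.01,"rx":0,"ry":0,"rz":0,"hand":0.012},{"dx":0,"dy":0,"dz":0,"rx":0,"ry":0,"rz":0,"hand":0.012},{"dx":0,"dy":0,"dz":0,"rx":0,"ry":0,"rz":0,"hand":0.012}]' >/dev/null
python3 - <<'E'
from h import *
go([.5045,.3026,.165],141.1)
import pickle
I={n:cam(n) for n in("side","top")}; pickle.dump(I,open("t3.pkl","wb"))
o=lambda f:cv2.convertScaleAbs(cv2.resize(f[:,:,::-1],(400,400),interpolation=cv2.INTER_CUBIC),alpha=1.7)
s=manip.get_state()["position"]; 
u,v=map(int,proj(I["side"],s)); a,b=map(int,proj(I["top"],s)); print(a,b,u,v)
cv2.imwrite("pics/hold.png",np.hstack([o(I["top"]["frame"][b-50:b+50,a-70:a+30]),o(I["side"]["frame"][v-60:v+60,u-80:u+40])]))
E
```

```text
t 16.10 pos [0.5026 0.3028 0.1735] tilt z [-1.7e-03 -7.0e-04 -1.0e+00] closing -38.81 w 0.0189 gf 29.4 F [ 0.  -0.9 -0.1] q6 1.10
shift mm [1.  1.6 8.5]
rz 0.09
166 196 266 313
```

View pics/hold.png

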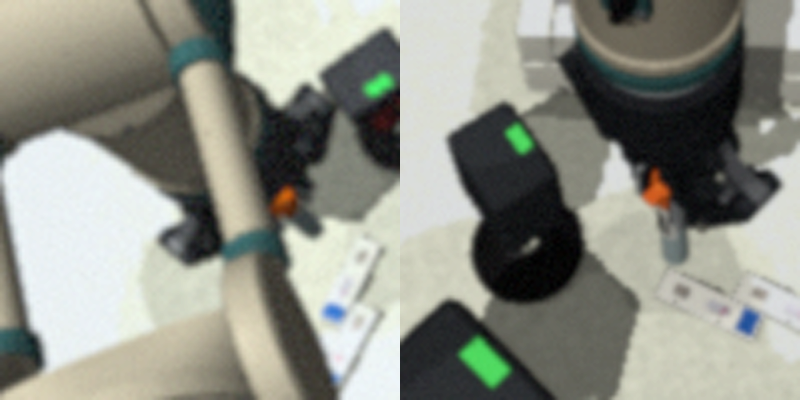

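The orange cap's shape in the side view at (657,185) doesn't clearly show the tab where it should be. I'll check with the expected geometry overlaid, just after lifting and now.

```bash
python3 - <<'E'
from h import *
import pickle
T=[]
for f,tcp,ang in(("t2.pkl",(.5743,-.0202,.2571),53.9),("t3.pkl",(.5026,.3028,.1735),51.2)):
    im=pickle.load(open(f,"rb"))["side"]; x,y,z=tcp; foot=z-.077; c,s=np.cos(np.radians(ang)),np.sin(np.radians(ang))
    u,v=proj(im,(x,y,foot+.06)); x0,y0=int(u)-28,int(v)-28; K=400/56
    o=cv2.convertScaleAbs(cv2.resize(im["frame"][y0:y0+56,x0:x0+56,::-1],(400,400),interpolation=cv2.INTER_CUBIC),alpha=1.9)
    def P(r,h,col,t=0):
        a,b=proj(im,(x+r*(c*np.cos(t)-s*np.sin(t)),y+r*(s*np.cos(t)+c*np.sin(t)),foot+h)); p=(int((a-x0+.5)*K),int((b-y0+.5)*K)); cv2.circle(o,p,3,col,1); return p
    print(P(0,0,(0,255,0)),P(0,105,(0,255,0)) if 0 else P(0,.105,(0,255,0)),"tab",P(.0175,.1035,(255,0,255)),"label",P(.0085,.045,(255,255,0)),P(.0085,.079,(255,255,0)),P(.0085,.062,(0,0,255),.96),P(.0085,.062,(0,0,255),-.96))
    T.append(o)
cv2.imwrite("pics/ov.png",np.hstack(T))
E
```

```text
(218, 344) (194, 99) tab (154, 135) label (190, 260) (181, 179) (210, 224) (177, 204)
(209, 293) (199, 128) tab (150, 180) label (183, 250) (179, 196) (210, 230) (171, 196)
```

View pics/ov.png

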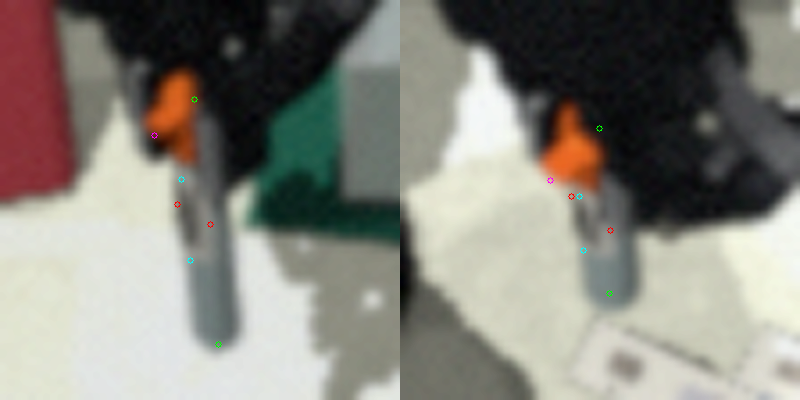

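The overlay agrees. The tube is upright, its foot is on the predicted point (610,294), the tab is at the lower left (548,172), and the label is on the predicted side. I'll refine the label angle from the earlier unobstructed views with a circle fit of the cap rim.

```bash
python3 - <<'E'
from h import *
import pickle
from scipy.optimize import least_squares
I=pickle.load(open("t1.pkl","rb")); ax=np.array([.573,-.02])
for n,lo,hi in(("top",-110,25),("side",-140,10)):
    im=I[n]; z=.153; u,v=proj(im,[*ax,z]); x0,y0=int(u)-20,int(v)-20;K=8
    c=im["frame"][y0:y0+40,x0:x0+40].astype(np.float32); s=cv2.resize(c[:,:,0]-c[:,:,2],None,fx=K,fy=K,interpolation=cv2.INTER_CUBIC)
    for th in(.4,.5,.6):
        m=(s>th*np.percentile(s,98.5)).astype(np.uint8); q=max(cv2.findContours(m,0,1)[0],key=cv2.contourArea)[:,0]
        P=np.array([plane(im,(x+.5)/K-.5+x0,(y+.5)/K-.5+y0,z)[:2] for x,y in q])
        a=np.degrees(np.arctan2(*(P-ax).T[::-1])); k=P[(a>lo)&(a<hi)]
        f=least_squares(lambda p:np.hypot(*(k-p[:2]).T)-p[2],[*ax,.01],loss="soft_l1",f_scale=.0005).x
        d=P-f[:2]; r=np.hypot(*d.T); b=np.degrees(np.arctan2(d[:,1],d[:,0])); w=(b>20)&(b<85)&(r>.0145)
        t=d[w]; print(n,th,f.round(4),"tab rmax %.4f"%r[(b>20)&(b<85)].max(),"dir mean %.1f"%np.degrees(np.arctan2(*t.mean(0)[::-1])) if w.any() else "", "mid %.1f"%((b[w].min()+b[w].max())/2) if w.any() else "")
E
```

```text
top 0.4 [ 0.5713 -0.0194  0.0103] tab rmax 0.0172 dir mean 49.6 mid 49.3
top 0.5 [ 0.5714 -0.0196  0.0095] tab rmax 0.0166 dir mean 50.4 mid 50.4
top 0.6 [ 0.5715 -0.0198  0.0088] tab rmax 0.0162 dir mean 51.0 mid 51.0
side 0.4 [ 0.573  -0.0205  0.0096] tab rmax 0.0228 dir mean 63.5 mid 60.7
side 0.5 [ 0.573  -0.0205  0.009 ] tab rmax 0.0212 dir mean 63.9 mid 61.3
side 0.6 [ 0.573  -0.0205  0.0085] tab rmax 0.0201 dir mean 65.0 mid 62.8
```

The top view gives a clean fit: rim radius 9.5–10.3 mm, tab reach 17 mm, direction about 50.5°. The side view is contaminated by the cap's body. So the label sits about 3° clockwise of the tool's normal, and I'll turn −2.5° in rz while making the last shift.

```bash
python3 -m pendant '[{"dx":0.0005,"dy":0.001,"dz":0.003,"rx":0,"ry":0,"rz":-1.3,"hand":0.012},{"dx":0.0005,"dy":0.0005,"dz":0.003,"rx":0,"ry":0,"rz":-1.2,"hand":0.012},{"dx":0,"dy":0,"dz":0.002,"rx":0,"ry":0,"rz":0,"hand":0.012},{"dx":0,"dy":0,"dz":0,"rx":0,"ry":0,"rz":0,"hand":0.012},{"dx":0,"dy":0,"dz":0,"rx":0,"ry":0,"rz":0,"hand":0.012},{"dx":0,"dy":0,"dz":0,"rx":0,"ry":0,"rz":0,"hand":0.012},{"dx":0,"dy":0,"dz":0,"rx":0,"ry":0,"rz":0,"hand":0.012},{"dx":0,"dy":0,"dz":0,"rx":0,"ry":0,"rz":0,"hand":0.012}]' >/dev/null
python3 - <<'E'
from h import *
go([.5045,.3026,.165],143.6)
im=cam("side"); s=manip.get_state()
hsv=cv2.cvtColor(im["frame"],cv2.COLOR_RGB2HSV)
# lowest tube pixel near projected foot
for z in(.085,.09): print(np.round(proj(im,[*s["position"][:2],s["position"][2]-.077]),1))
m=cv2.inRange(hsv,(35,80,30),(95,255,255)); k=np.zeros_like(m); k[100:180,240:330]=1
c=max(cv2.findContours(m*k,0,2)[0],key=cv2.contourArea); print("mat still seen",cv2.contourArea(c))
t=cam("top"); f=cv2.inRange(cv2.cvtColor(t["frame"],cv2.COLOR_RGB2HSV),(0,0,0),(180,255,50)); kk=np.zeros_like(f); cv2.circle(kk,(397,217),14,1,-1)
M=cv2.moments(f*kk); 
if M["m00"]: print("knob on mat", plane(t,M["m10"]/M["m00"],M["m01"]/M["m00"],.1).round(4),M["m00"]/255)
E
```

```text
t 16.87 pos [0.5049 0.3031 0.1665] tilt z [ 3.e-04  2.e-04 -1.e+00] closing -36.3 w 0.0190 gf 29.4 F [ 0.3  1.1 -0.5] q6 1.06
shift mm [-0.6  0.   1.5]
rz 0.1
[266.8 331.1]
[266.8 331.1]
mat still seen 365.5
knob on mat [ 0.4968 -0.3556  0.1   ] 47.0
```

```bash
python3 -m pendant '[{"dx":0,"dy":0,"dz":0.001,"rx":0,"ry":0,"rz":0,"hand":0.012},{"dx":0,"dy":0,"dz":0,"rx":0,"ry":0,"rz":0,"hand":0.012},{"dx":0,"dy":0,"dz":0,"rx":0,"ry":0,"rz":0,"hand":0.012},{"dx":0,"dy":0,"dz":0,"rx":0,"ry":0,"rz":0,"hand":0.012},{"dx":0,"dy":0,"dz":0,"rx":0,"ry":0,"rz":0,"hand":0.012},{"dx":0,"dy":0,"dz":0,"rx":0,"ry":0,"rz":0,"hand":0.012}]' && python3 -c "
from rig import manip
print(manip.sign_off())"
```

```text
clock: 17.47
position: [0.5049, 0.3031, 0.1653]
ee_rot: [-0.0, 0.892, 0.452, 0.0]
contact_force: [-0.4, -0.6, 0.2]
width: 0.0186
gripper_force: 29.4
the job is handed in; nothing more can be done
None
```

I handed the job in at 17.5 s: the cover stands knob up on the mat, about 4 mm off centre by a rough check. By my measurements the orange tube is held still and upright 10 cm from the scanner window, level with its middle, with its label facing the glass to within a few degrees.

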